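# Bolt the lid of the large test box

## Task

The large test box is loaded and ready to run: bolt its lid shut. Lift the bolt's handle up out of the notch it lies in, slide the bolt across into its staple and let the handle drop fully down into the other notch. Leave the bolt of the small test box as it is.

Things in the scene. Friction and masses are not known exactly. Their poses are not given: they have to be found in the camera images.
- knob (a point): Centre of 20 mm dark ball knob on the bolt handle (10 mm stem) of the LARGE test box: grey, 280 (y) x 170 x 90 mm high, lid with 8 vent slots, fixed, yaw within 20 deg. Knob 62 mm from the axis of the 12 mm rod, which lies along box y on the lid. Handle down: it points to box -x (robot side), knob 32 mm past the box front, 112 mm above the bench. Axes: y along the rod; at handle 0, box axes, z up.
- bolt (a joint): Slide of the large box's bolt, m, along box +y (left, seen from the robot). 0 = stop, drawn open; 0.072 = stop, rod in the staple. Starts at 0 to 0.012; friction 1 N, stays where left. The handle lies in the open notch at 0 to 0.014, in the shut notch at 0.058 to 0.072; between them a tooth blocks it. Notches: 26 mm wide slots, open on top, in a steel strip 22 to 30 mm before the rod axis.
- handle (a joint): Angle of the large box's bolt handle about the rod, rad. 0 = down, level, lying in a notch (start); grows as the knob swings up and back over the lid in an arc of 62 mm radius, to a stop at 1.25. Above 0.6 the stem clears the teeth, which rise 8 mm over the rod axis. About 50 g, turns freely; let go, it falls into the notch below it, or rests on a tooth at about 0.55.
- small_knob (a point): Centre of the knob of a like bolt on the SMALL test box (200 x 130 x 70 mm, lid without vent slots), 92 mm above the bench, 32 mm past that box's front edge; lies in its open notch. To be left as it is. The two boxes stand side by side, either one on the left. Axes as for the other knob.

How it is judged:
By the outcome, as a careful person would: the job done as asked, in the order asked, and still so for the second after the job is handed in, with the robot touching nothing.
It also fails if it takes over 37 s, if anything falls off the work surface, if the arm or the gripper's body presses on something with over 40 N, if the wrist force passes 120 N, or if a joint passes its speed limit or range.

## Robot

A 6-joint arm with a two-finger parallel gripper is mounted at the origin on the work surface. World frame = base frame: x ahead of the robot, y to its left, z up, the work surface at z = 0. Lengths are in m, angles in rad, forces in N, time in s.
With the tool pointing down it reaches from about 0.375 to 0.975 m from the base axis. Payload 3.8 kg.
Tool frame: the origin (TCP) lies midway between the tips of the shut fingers; the grasp point (between the pads) lies 19 mm behind it (pinch_z is the distance from the TCP to the grasp point, in m); z points along the fingers, y is the line along which they close (so a half turn about z gives the same grasp; the last joint's range is limited). The gripper opens to 88 mm and grips with 3 to 60 N. Pads are 18 mm wide; open, the fingers measure 123 mm over their backs; the gripper's body (75 mm by 187 mm) begins 45 mm behind the grasp point.
Start: joints at [-1.366, 0.264, 1.604, -0, 1.274, -0.037], TCP at [0.162, -0.655, 0.216] pointing down, gripper open.
Joint ranges: [-2.63, 2.63], [-0.94, 2.18], [0.31, 2.57], [-1.31, 4.45], [0, 2.66], [-2.55, 2.55]. Speed limits (rad/s): [2.57, 2.57, 3.14, 3.14, 3.14, 3.14].

## Interface

Orientations are given as a rotation vector (axis times angle).
In Python, from station import read_state, capture, camera_model, hand_in, pinch_z gives the robot as it stands.
- The arm moves only by the tool arm_command, never from a script. Its argument "series" is a list of rows, each a list of 3 entries, a list of its own where there are three numbers: the turn, a rotation vector about the tool's x, y, z in degrees, then the shift along the tool's x, y, z in mm, then the closure in counts, from 0 (fully open) to 255 (shut). In form: [[[wx, wy, wz], [x, y, z], gripper], ...]. A call has 1 to 20 rows; each row is the pose to reach, as a shift and turn from the pose commanded when the call began, along the tool's axes at that moment; what a row does not reach only later rows make up. A row lasts 1/8 s, in which the tool goes at most 62.5 mm and 10.7 degrees, less where a joint would pass 70% of its speed; a pose out of reach is approached as far as the arm can. A call with a gripper value outside its range is refused whole. The fingers move at their own pace and stop on an object; "squeeze" is the grip in N (left out, the last holds). Time passes only in rows, so rows that repeat a pose let the fingers close. It gives the time, the measured TCP pose, the force, the opening and the grip force at its end, in the units of the state.
- read_state(): the state, without advancing time (a new reading comes with each control period).
- capture(name): name is "scene" or "top" or "wrist"; returns the picture (384x512x3 uint8, red, green, blue); there is no depth.
- camera_model(name): a dict with "camera_matrix" (3x3 intrinsics, pixels), "R" (3x3) and "t" (3): a world point X has camera coordinates R X + t; the wrist camera has in their place "T_tool_cam" (4x4, takes a point from camera to tool coordinates, whose origin is the TCP and whose axes are the flange's). Camera axes: x right, y down, z forward; pixel columns grow to the right and rows downward; lengths in m; the calibration is good to about 2 mm. A picture is of the moment at which its call begins: read the wrist's pose just before it. camera_model takes no time and is no camera call.
- hand_in(): hands the job in; it is judged then, once.
The state is a dict: "t": time; "joints": joint angles; "qvel": joint speeds; "joint_efforts": joint torques, N m; "eef_pos": TCP position; "eef_rot": TCP orientation; "ft_force": force on the tool from outside, world axes, zero at the start; "wrist_torque": the same for the moment, N m; "grip_width": finger opening in m; "gripper_force": force on a finger pad.
Only numpy, scipy, OpenCV 4.12 (cv2) and the standard library are available. Lean on these libraries where they do the work, as an engineer would, in place of code of your own. Each camera call takes 0.05 s, during which the arm holds its last target. There are 200 camera calls.

## Working session

There is one attempt and no reset: what is moved stays moved. The work goes in short steps, Python scripts to look and compute and a tool call to move; the robot and the scene stay as the last step left them, time stands still between calls to the robot, and variables do not carry over. Pictures are saved under pics/ and viewed, at most 10 in all, crops included, and the job is handed in when it is done.

Besides the shell and the picture viewer there is one more tool, called in YAML: its name, and indented under it one key for each argument. arm_command: Moves the arm, as the interface text tells. Its arguments: {"type":"object","properties":{"series":{"type":"array","items":{"type":"array"}},"squeeze":{"type":"number"}},"required":["series"]}

```bash
mkdir -p pics; python3 - <<'E'
from station import *
import cv2,numpy as np
s=read_state();print(s['t'],s['eef_pos'],s['eef_rot'],pinch_z if not callable(pinch_z) else pinch_z())
a=capture("scene");b=capture("top")
cv2.imwrite('pics/scene.png',a[:,:,::-1]);cv2.imwrite('pics/top.png',b[:,:,::-1])
for n in("scene","top","wrist"):print(n,camera_model(n))
E
```

```text
0.0 [ 0.16146643 -0.65462682  0.21439907] [-3.11646765e+00 -3.78617804e-01  2.90831641e-04] 0.0187
scene {'camera_matrix': array([[408.31858571,   0.        , 252.80510055],
       [  0.        , 408.31858571, 192.24733897],
       [  0.        ,   0.        ,   1.        ]]), 'R': array([[ 0.47506137,  0.87994394, -0.00391881],
       [ 0.56511844, -0.30850199, -0.76515859],
       [-0.67450562,  0.3612827 , -0.64382993]]), 't': array([-0.20355361, -0.21056444,  1.45904689])}
top {'camera_matrix': array([[404.83061045,   0.        , 253.40395345],
       [  0.        , 404.83061045, 191.46540236],
       [  0.        ,   0.        ,   1.        ]]), 'R': array([[-0.01893153, -0.99979429,  0.00727858],
       [-0.99800501,  0.0184581 , -0.06037625],
       [ 0.06022948, -0.00840708, -0.99814915]]), 't': array([-0.04928326,  0.53323459,  0.95990216])}
wrist {'camera_matrix': array([[290.76518479,   0.        , 250.31473871],
       [  0.        , 290.76518479, 193.42093005],
       [  0.        ,   0.        ,   1.        ]]), 'T_tool_cam': array([[ 1.23154435e-04, -9.66609003e-01, -2.56255771e-01,
         6.53349227e-02],
       [ 9.99999974e-01,  6.99867292e-05,  2.16598552e-04,
         5.72983269e-04],
       [-1.91431607e-04, -2.56255791e-01,  9.66608987e-01,
        -1.70069996e-01],
       [ 0.00000000e+00,  0.00000000e+00,  0.00000000e+00,
         1.00000000e+00]])}
```

View pics/scene.png

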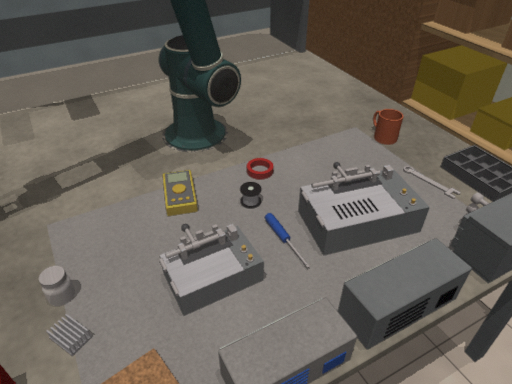

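View pics/top.png

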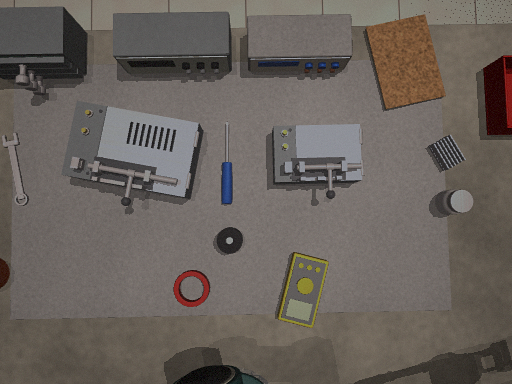

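The large box (vent slots) is on the left: its knob is near top (126,201) with the rod running from about (75,163) to (176,181). The small box's knob is near top (331,194). In the scene view the large knob is near (338,167). I'll locate these more precisely.

```bash
cat > h.py <<'E'
import numpy as np,cv2
from station import *
def ray(n,u,v):
    m=camera_model(n);d=m['R'].T@np.linalg.solve(m['camera_matrix'],[u,v,1.]);return -m['R'].T@m['t'],d
def onz(n,u,v,z):
    c,d=ray(n,u,v);return c+d*(z-c[2])/d[2]
def tri(o):
    A=0;b=0
    for n,u,v in o:
        c,d=ray(n,u,v);d=d/np.linalg.norm(d);P=np.eye(3)-np.outer(d,d);A=A+P;b=b+P@c
    return np.linalg.solve(A,b)
E
python3 - <<'E'
from h import *
a=cv2.imread('pics/top.png');b=cv2.imread('pics/scene.png')
g=cv2.cvtColor(a,cv2.COLOR_BGR2GRAY)
for (x,y) in((126,201),(331,194)):
    w=g[y-12:y+12,x-12:x+12]; m=(w<75).astype('uint8')
    n,l,st,c=cv2.connectedComponentsWithStats(m); 
    for i in range(1,n):
        if st[i,4]>20: print(st[i],c[i]+[x-12,y-12],onz('top',*(c[i]+[x-12,y-12]),.112 if x<200 else .092))
A=onz('top',75,163,.11);B=onz('top',176,181,.11);print(A,B,np.degrees(np.arctan2(*(A-B)[[0,1]])))
c1=cv2.resize(a[140:220,50:210],None,fx=5,fy=5,interpolation=2)[:, :800]
c2=cv2.resize(b[150:220,290:440],None,fx=5,fy=5,interpolation=2)[:200]
cv2.imwrite('pics/c.png',np.vstack([c1,np.pad(c2,((0,0),(0,50),(0,0)))]))
E
```

```text
[ 0  0 11  8 33] [118.54545455 192.93939394] [0.52865045 0.23404821 0.112     ]
[15  0  9  8 25] [132.48 191.32] [0.53161201 0.2038942  0.112     ]
[  7   8  12  16 110] [126.58181818 203.58181818] [0.50523976 0.21666293 0.112     ]
[ 0  0 10  7 46] [323.76086957 184.15217391] [ 0.5410803  -0.21574579  0.092     ]
[13  0 11  6 35] [336.8        183.22857143] [ 0.54261071 -0.24491797  0.092     ]
[ 7  8  9  9 63] [330.03174603 194.03174603] [ 0.51877342 -0.22907258  0.092     ]
[0.59596844 0.32953146 0.11      ] [0.55253512 0.10980702 0.11      ] 11.181608313945416
```

View pics/c.png

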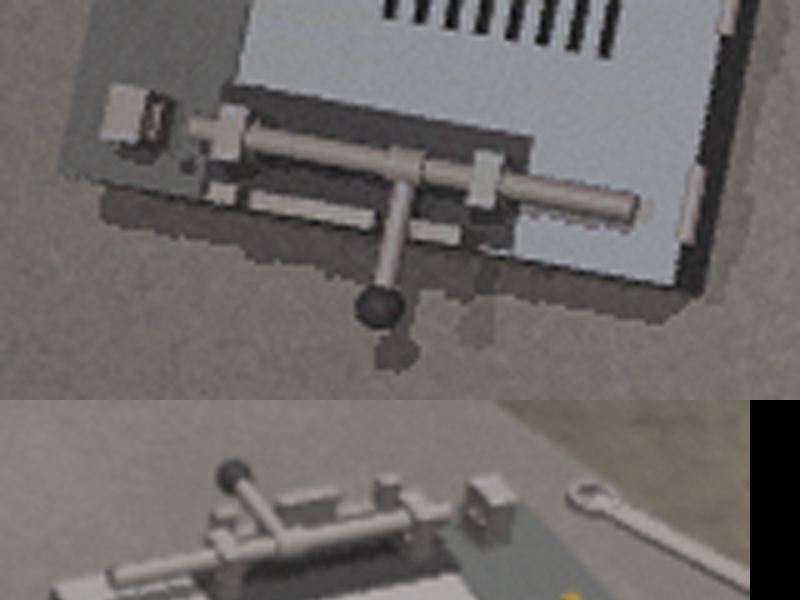

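The crop puts the knob at top (126,201.4) and scene (336.6,165). The rod axis passes through top (99,167.4) and (176,181.4), and the staple is to the left. I'll compute the first approach pose next.

```bash
cat >> h.py <<'E'
from scipy.spatial.transform import Rotation as R
def box(yaw):  # box axes columns
    return R.from_euler('z',yaw,degrees=True)
def rel(p,yaw):  # tool down, tool x = box x; returns turn deg, shift mm from measured pose
    s=read_state();r0=R.from_rotvec(s['eef_rot']);r1=box(yaw)*R.from_euler('x',180,degrees=True)
    return (r0.inv()*r1).as_rotvec(degrees=True).round(1),(r0.inv().apply(np.array(p)-s['eef_pos'])*1e3).round(1)
E
python3 - <<'E'
from h import *
k=tri([('top',126,201.4),('scene',336.6,165)]);print(k,onz('top',126,201.4,.112),onz('scene',336.6,165,.112))
A=onz('top',99,167.4,.112);B=onz('top',176,181.4,.112);d=A-B;yaw=-np.degrees(np.arctan2(d[0],d[1]));print(A,B,yaw)
b=box(yaw).as_matrix();kk=onz('top',126,201.4,.112);print('rod dist',b[:,0]@(A-kk))
t=[kk[0],kk[1],.23];print(rel(t,yaw))
E
```

```text
[0.51003086 0.21812983 0.11140536] [0.50999072 0.21791998 0.112     ] [0.51065308 0.21759958 0.112     ]
[0.58511725 0.27653833 0.112     ] [0.55148258 0.10944819 0.112     ] -11.381344122132546
rod dist 0.06208156439214037
(array([-0.1,  0. , 25.2]), array([ 547.3, -763.8,  -13.9]))
```

arm_command:
  series:
    - [[0, 0, 6], [50, -40, -14], 0]
    - [[0, 0, 12], [100, -80, -14], 0]
    - [[0, 0, 18], [150, -120, -14], 0]
    - [[0, 0, 25], [190, -160, -14], 0]
    - [[0, 0, 25], [230, -205, -14], 0]
    - [[0, 0, 25], [265, -250, -14], 0]
    - [[0, 0, 25], [300, -300, -14], 0]
    - [[0, 0, 25], [335, -350, -14], 0]
    - [[0, 0, 25], [370, -400, -14], 0]
    - [[0, 0, 25], [400, -450, -14], 0]
    - [[0, 0, 25], [430, -500, -14], 0]
    - [[0, 0, 25], [460, -555, -14], 0]
    - [[0, 0, 25], [490, -610, -14], 0]
    - [[0, 0, 25.2], [520, -665, -14], 0]
    - [[0, 0, 25.2], [540, -720, -14], 0]
    - [[0, 0, 25.2], [547, -764, -14], 0]
    - [[0, 0, 25.2], [547, -764, -14], 0]
    - [[0, 0, 25.2], [547, -764, -14], 0]
    - [[0, 0, 25.2], [547, -764, -14], 0]
  squeeze: 12

```text
t: 2.48
eef_pos: [0.5098, 0.2161, 0.2296]
eef_rot: [3.125, -0.313, -0.0]
ft_force: [0.2, 0.4, 0.1]
grip_width: 0.0883
gripper_force: 0.0
```

```bash
python3 - <<'E'
from h import *
s=read_state();print(s['t'],s['eef_pos'],s['eef_rot'],s['ft_force'])
im=capture('wrist');cv2.imwrite('pics/w1.png',im[:,:,::-1])
m=camera_model('wrist');T=m['T_tool_cam'];r=R.from_rotvec(s['eef_rot']).as_matrix()
print('expect',(lambda c:(m['camera_matrix']@c/c[2])[:2])(T[:3,:3].T@(r.T@(np.array([.510,.218,.112])-s['eef_pos'])-T[:3,3])))
print(rel([.510,.218,.0933],-11.4))
E
```

```text
2.475 [0.50978438 0.21605108 0.22955634] [ 3.12543132e+00 -3.12864044e-01 -3.17667880e-04] [0.19240299 0.42235294 0.10725249]
expect [247.6618974  183.44405325]
(array([ 0., -0., -0.]), array([ -0.3,  -2. , 136.4]))
```

View pics/w1.png

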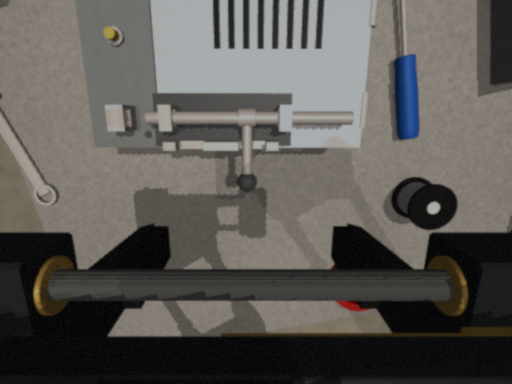

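The wrist picture shows the knob at (247,183), where I expected it, with the rod level in the image, so position and yaw are confirmed. Now descending and gripping.

arm_command:
  series:
    - [[0, 0, 0], [0, -2, 45], 0]
    - [[0, 0, 0], [0, -2, 90], 0]
    - [[0, 0, 0], [0, -2, 120], 0]
    - [[0, 0, 0], [0, -2, 136], 0]
    - [[0, 0, 0], [0, -2, 136], 0]
    - [[0, 0, 0], [0, -2, 136], 255]
    - [[0, 0, 0], [0, -2, 136], 255]
    - [[0, 0, 0], [0, -2, 136], 255]
    - [[0, 0, 0], [0, -2, 136], 255]
    - [[0, 0, 0], [0, -2, 136], 255]
    - [[0, 0, 0], [0, -2, 136], 255]
    - [[0, 0, 0], [0, -2, 136], 255]
    - [[0, 0, 0], [0, -2, 136], 255]
  squeeze: 12

```text
t: 4.15
eef_pos: [0.5101, 0.2194, 0.0936]
eef_rot: [-3.126, 0.311, 0.0]
ft_force: [0.6, -0.4, -0.7]
grip_width: 0.0152
gripper_force: 10.5
```

```bash
python3 - <<'E'
from h import *
s=read_state();print(s['t'],s['grip_width'],s['gripper_force'])
im=capture('wrist')[:,:,::-1];im2=capture('scene')[:,:,::-1]
c=cv2.resize(im[180:330,150:350],(800,600),interpolation=2)[:,:]
d=cv2.resize(im2[120:220,290:410],(480,400),interpolation=2)
cv2.imwrite('pics/w2.png',np.hstack([cv2.resize(c,(320,240)),cv2.resize(d,(480,240+0*1))]))
E
```

```text
4.15 0.015225035650444326 10.539671033620834
```

View pics/w2.png

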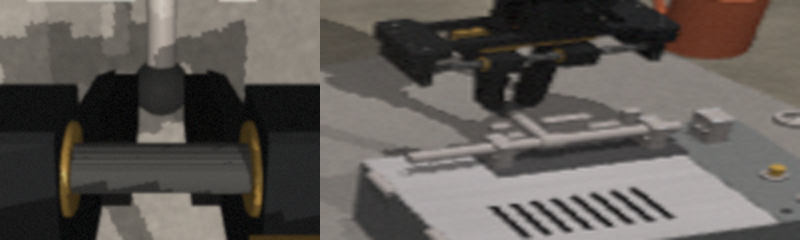

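```bash
python3 - <<'E'
from h import *
m=camera_model('wrist');T=m['T_tool_cam']
for dx in(0,.006,.01):
  for dz in (-.0187,-.0127,-.0247):
    c=T[:3,:3].T@(np.array([dx,0,dz])-T[:3,3]);print(dx,dz,(m['camera_matrix']@c/c[2])[:2].round(1),(290.8*.01/c[2]*2).round(1))
E
```

```text
0 -0.0187 [249.2 237.3] 35.7
0 -0.0127 [249.2 233.2] 34.4
0 -0.0247 [249.1 241.8] 37.0
0.006 -0.0187 [249.1 227.3] 36.0
0.006 -0.0127 [249.2 223.5] 34.7
0.006 -0.0247 [249.1 231.4] 37.3
0.01 -0.0187 [249.1 220.5] 36.2
0.01 -0.0127 [249.2 216.9] 35.0
0.01 -0.0247 [249.1 224.4] 37.6
```

The knob sits centred between the pads at about (250,236). The grasp point projects to (249,237). Now lifting along the arc.

arm_command:
  series:
    - [[0, 0, 0], [0.7, 0, -9.3], 255]
    - [[0, 0, 0], [2.8, 0, -18.3], 255]
    - [[0, 0, 0], [6.2, 0, -27], 255]
    - [[0, 0, 0], [10.8, 0, -35], 255]
    - [[0, 0, 0], [16.6, 0, -42.3], 255]
    - [[0, 0, 0], [23.4, 0, -48.6], 255]
    - [[0, 0, 0], [23.4, 0, -48.6], 255]
    - [[0, 0, 0], [23.4, 0, -48.6], 255]

```text
t: 5.25
eef_pos: [0.5328, 0.2147, 0.1419]
eef_rot: [3.126, -0.311, -0.001]
ft_force: [-0.3, -0.8, -0.6]
grip_width: 0.0003
gripper_force: 0.0
```

```bash
python3 - <<'E'
from h import *
im=capture('wrist')[:,:,::-1];im2=capture('scene')[:,:,::-1]
cv2.imwrite('pics/w3.png',np.hstack([cv2.resize(im[60:300,100:400],(400,320)),cv2.resize(im2[100:220,280:430],(400,320))]))
E
```

```text
(no output)
```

View pics/w3.png

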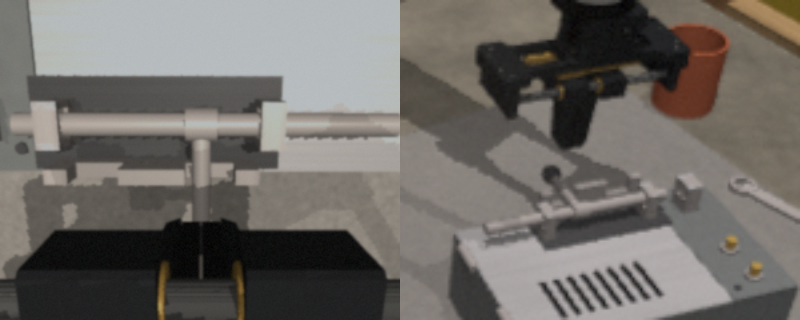

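The grip slipped off, and the right-hand view shows the handle lying back in its open notch. At 15 mm width, the pads probably held the ball above its equator. I'll regrip about 8 mm deeper and harder.

arm_command:
  series:
    - [[0, 0, 0], [-12, 0, 0], 0]
    - [[0, 0, 0], [-23.4, 0, 0], 0]
    - [[0, 0, 0], [-23.4, 0, 0], 0]
    - [[0, 0, 0], [-23.4, 0, 0], 0]
    - [[0, 0, 0], [-23.4, 0, 30], 0]
    - [[0, 0, 0], [-23.4, 0, 57], 0]
    - [[0, 0, 0], [-23.4, 0, 57], 0]
    - [[0, 0, 0], [-23.4, 0, 57], 255]
    - [[0, 0, 0], [-23.4, 0, 57], 255]
    - [[0, 0, 0], [-23.4, 0, 57], 255]
    - [[0, 0, 0], [-23.4, 0, 57], 255]
    - [[0, 0, 0], [-23.4, 0, 57], 255]
    - [[0, 0, 0], [-23.4, 0, 57], 255]
    - [[0, 0, 0], [-23.4, 0, 57], 255]
    - [[0, 0, 0], [-23.4, 0, 57], 255]
  squeeze: 25

```text
t: 7.22
eef_pos: [0.5102, 0.2193, 0.0854]
eef_rot: [3.126, -0.31, 0.0]
ft_force: [0.3, -0.3, 2.1]
grip_width: 0.0185
gripper_force: 25.0
```

arm_command:
  series:
    - [[0, 0, 0], [0, 0, 0], 120]
    - [[0, 0, 0], [0, 0, 0], 120]
    - [[0, 0, 0], [0, 0, 6], 120]
    - [[0, 0, 0], [0, 0, 6], 255]
    - [[0, 0, 0], [0, 0, 6], 255]
    - [[0, 0, 0], [0, 0, 6], 255]
    - [[0, 0, 0], [0, 0, 6], 255]
    - [[0, 0, 0], [0, 0, 6], 255]
    - [[0, 0, 0], [0, 0, 6], 255]
  squeeze: 25

```text
t: 8.35
eef_pos: [0.5102, 0.2193, 0.0794]
eef_rot: [3.126, -0.31, 0.0]
ft_force: [0.7, -0.7, -0.7]
grip_width: 0.018
gripper_force: 25.0
```

arm_command:
  series:
    - [[0, 0, 0], [0.3, 0, -6], 255]
    - [[0, 0, 0], [1.2, 0, -12], 255]
    - [[0, 0, 0], [2.8, 0, -18.3], 255]
    - [[0, 0, 0], [2.8, 0, -18.3], 255]

```text
t: 8.85
eef_pos: [0.513, 0.2189, 0.0983]
eef_rot: [-3.126, 0.311, -0.0]
ft_force: [-0.5, -0.9, -1.0]
grip_width: 0.0181
gripper_force: 25.0
```

arm_command:
  series:
    - [[0, 0, 0], [1.6, 0, -4.5], 255]
    - [[0, 0, 0], [3.4, 0, -8.7], 255]
    - [[0, 0, 0], [5.6, 0, -12.8], 255]
    - [[0, 0, 0], [8, 0, -16.7], 255]
    - [[0, 0, 0], [10.8, 0, -20.5], 255]
    - [[0, 0, 0], [13.8, 0, -24], 255]
    - [[0, 0, 0], [17.2, 0, -27.5], 255]
    - [[0, 0, 0], [20.6, 0, -30.3], 255]
    - [[0, 0, 0], [20.6, 0, -30.3], 255]

```text
t: 9.98
eef_pos: [0.5335, 0.2147, 0.1284]
eef_rot: [-3.126, 0.311, -0.001]
ft_force: [-2.4, 0.4, 1.7]
grip_width: 0.0186
gripper_force: 25.0
```

Held. Sliding 50 mm to the left (tool −y), then checking the force.

arm_command:
  series:
    - [[0, 0, 0], [0, -6, 0], 255]
    - [[0, 0, 0], [0, -13, 0], 255]
    - [[0, 0, 0], [0, -20, 0], 255]
    - [[0, 0, 0], [0, -27, 0], 255]
    - [[0, 0, 0], [0, -34, 0], 255]
    - [[0, 0, 0], [0, -41, 0], 255]
    - [[0, 0, 0], [0, -47, 0], 255]
    - [[0, 0, 0], [0, -52, 0], 255]
    - [[0, 0, 0], [0, -52, 0], 255]

```text
t: 11.1
eef_pos: [0.5436, 0.2666, 0.128]
eef_rot: [-3.125, 0.31, -0.001]
ft_force: [-2.7, 1.6, 0.9]
grip_width: 0.0183
gripper_force: 25.0
```

```bash
python3 - <<'E'
from h import *
im=capture('wrist')[:,:,::-1];im2=capture('scene')[:,:,::-1]
cv2.imwrite('pics/w4.png',np.hstack([cv2.resize(im[60:300,100:400],(400,320)),cv2.resize(im2[100:220,280:430],(400,320))]))
E
```

```text
(no output)
```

View pics/w4.png

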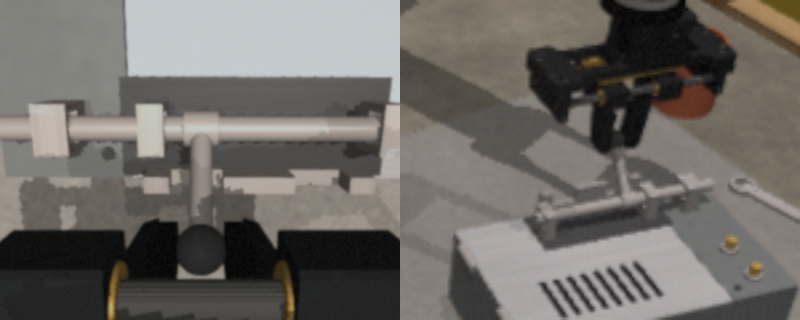

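The rod now passes through the staple (left, near (50,130)). The stem at x≈201 is to the right in the shut notch, which starts at the block edge near 170, so the bolt is at about 0.060. Advancing 5 mm in small steps.

arm_command:
  series:
    - [[0, 0, 0], [0, -2, 0], 255]
    - [[0, 0, 0], [0, -4, 0], 255]
    - [[0, 0, 0], [0, -5, 0], 255]
    - [[0, 0, 0], [0, -5, 0], 255]

```text
t: 11.7
eef_pos: [0.5443, 0.2707, 0.1279]
eef_rot: [3.126, -0.311, -0.0]
ft_force: [-2.6, -0.9, 1.5]
grip_width: 0.0184
gripper_force: 25.0
```

arm_command:
  series:
    - [[0, 0, 0], [-3.4, 0, 2.8], 255]
    - [[0, 0, 0], [-6.8, 0, 6.3], 255]
    - [[0, 0, 0], [-9.8, 0, 9.8], 255]
    - [[0, 0, 0], [-12.6, 0, 13.6], 255]
    - [[0, 0, 0], [-15, 0, 17.5], 255]
    - [[0, 0, 0], [-17.2, 0, 21.6], 255]
    - [[0, 0, 0], [-17.2, 0, 21.6], 255]

```text
t: 12.58
eef_pos: [0.5276, 0.2741, 0.1059]
eef_rot: [-3.126, 0.311, -0.001]
ft_force: [3.2, -0.4, -0.6]
grip_width: 0.0182
gripper_force: 25.0
```

No tooth contact at 0.45. Lowering the rest of the way, then opening.

arm_command:
  series:
    - [[0, 0, 0], [-1.8, 0, 4.3], 255]
    - [[0, 0, 0], [-3.4, 0, 8.7], 255]
    - [[0, 0, 0], [-4.6, 0, 13.2], 255]
    - [[0, 0, 0], [-5.5, 0, 17.7], 255]
    - [[0, 0, 0], [-6, 0, 22.4], 255]
    - [[0, 0, 0], [-6.2, 0, 26.5], 255]
    - [[0, 0, 0], [-6.2, 0, 26.5], 255]
    - [[0, 0, 0], [-6.2, 0, 26.5], 100]
    - [[0, 0, 0], [-6.2, 0, 26.5], 60]
    - [[0, 0, 0], [-6.2, 0, 26.5], 60]
    - [[0, 0, 0], [-6.2, 0, 26.5], 60]
    - [[0, 0, 0], [-6.2, 0, 10], 60]
    - [[0, 0, 0], [-6.2, 0, -20], 60]
    - [[0, 0, 0], [-6.2, 0, -60], 60]
    - [[0, 0, 0], [-6.2, 0, -90], 60]
    - [[0, 0, 0], [-6.2, 0, -90], 60]
    - [[0, 0, 0], [-6.2, 0, -90], 60]

```text
t: 14.7
eef_pos: [0.521, 0.275, 0.1959]
eef_rot: [3.126, -0.311, -0.001]
ft_force: [-0.3, -0.3, -0.7]
grip_width: 0.0678
gripper_force: 0.0
```

```bash
python3 - <<'E'
from h import *
s=read_state()
im=capture('wrist')[:,:,::-1];im2=capture('scene')[:,:,::-1]
cv2.imwrite('pics/w5.png',np.hstack([cv2.resize(im[60:300,100:400],(400,320)),cv2.resize(im2[100:220,280:430],(400,320))]))
m=camera_model('wrist');T=m['T_tool_cam'];r=R.from_rotvec(s['eef_rot']).as_matrix()
p=np.array([.510,.218,.112])+box(-11.4).apply([0,.057,0])
print(s['t'],'expect',(lambda c:(m['camera_matrix']@c/c[2])[:2])(T[:3,:3].T@(r.T@(p-s['eef_pos'])-T[:3,3])))
E
```

```text
14.7 expect [250.75720379 191.00076021]
```

View pics/w5.png

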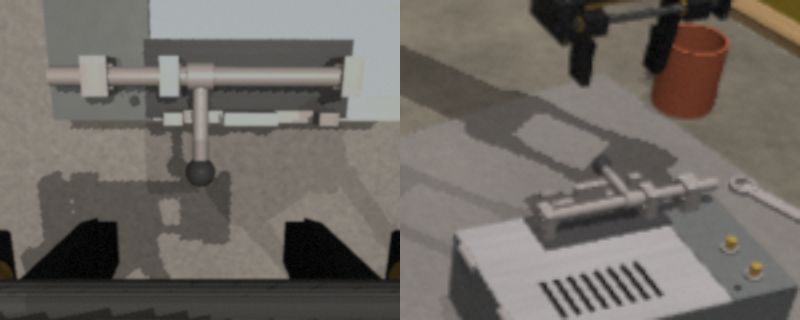

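The knob is at (250,189), against (251,191) expected for a fully lowered handle. The stem lies in the shut notch and the rod goes through the staple. Handing in.

```bash
python3 -c "
from station import *
print(hand_in())"
```

```text
the job is handed in; nothing more can be done
None
```

The large box's lid is bolted: the rod is in its staple and the handle lies fully down in the shut notch. The first grip on the knob slipped off before the bolt moved, so I regripped; the small box was not touched, and I handed the job in at about 15 s.

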